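Wake and zero the balance that carries the beaker

TASK

Get the balance that carries the empty beaker ready for weighing: with the fingertips gently press its round key well in to wake it and let it come up, then press its long bar key well in to zero it, let that come up too and withdraw. Do not press the square key or any key of the balance that carries the bottle, and leave the beaker, the bottle and everything else standing as it is; nothing is picked up.

Things in the scene. Friction and masses are not known exactly. Their poses are not given: they have to be found in the camera images.
- balance_1: White balance that carries the beaker, fixed; 160 wide (y) x 216 deep (x), flat deck 34 high. Origin on the table under its centre; x from key side (nearest the robot) to pan side, y left, z up. Round steel pan, 114 diameter, top 45 above the table, centre at x +40, y 0. Keys in a row at x -85: round y +52, square y +6, long bar y -46; tops 9 above the deck.
- round_key_1_top (a point): Centre of the top face of the round key, 20 diameter, the leftmost seen from the key side, of the balance that carries the beaker; 43 mm above the table when up, axes as the balance's; it moves down with the key.
- round_key_1 (a joint): How far the round key, 20 diameter, the leftmost seen from the key side, of the balance that carries the beaker, is pressed down: 0 m up, 0.006 m at its stop. Sprung: about 0.3 N to start, 6.3 N at the stop, 1 N more for each mm; comes up by itself.
- square_key_1_top (a point): Centre of the top face of the square key, 18 x 18, the middle one, of the balance that carries the beaker; 43 mm above the table when up, axes as the balance's; it moves down with the key.
- square_key_1 (a joint): How far the square key, 18 x 18, the middle one, of the balance that carries the beaker, is pressed down: 0 m up, 0.006 m at its stop. Sprung: about 0.3 N to start, 6.3 N at the stop, 1 N more for each mm; comes up by itself.
- bar_key_1_top (a point): Centre of the top face of the long bar key, 42 (balance y) x 16 (balance x), the rightmost, of the balance that carries the beaker; 43 mm above the table when up, axes as the balance's; it moves down with the key.
- bar_key_1 (a joint): How far the long bar key, 42 (balance y) x 16 (balance x), the rightmost, of the balance that carries the beaker, is pressed down: 0 m up, 0.006 m at its stop. Sprung: about 0.3 N to start, 6.3 N at the stop, 1 N more for each mm; comes up by itself.
- balance_2: White balance that carries the bottle, fixed; 160 wide (y) x 216 deep (x), flat deck 34 high. Origin on the table under its centre; x from key side (nearest the robot) to pan side, y left, z up. Round steel pan, 114 diameter, top 45 above the table, centre at x +40, y 0. Keys in a row at x -85: round y +52, square y +6, long bar y -46; tops 9 above the deck.
- round_key_2_top (a point): Centre of the top face of the round key, 20 diameter, the leftmost seen from the key side, of the balance that carries the bottle; 43 mm above the table when up, axes as the balance's; it moves down with the key.
- round_key_2 (a joint): How far the round key, 20 diameter, the leftmost seen from the key side, of the balance that carries the bottle, is pressed down: 0 m up, 0.006 m at its stop. Sprung: about 0.3 N to start, 6.3 N at the stop, 1 N more for each mm; comes up by itself.
- square_key_2_top (a point): Centre of the top face of the square key, 18 x 18, the middle one, of the balance that carries the bottle; 43 mm above the table when up, axes as the balance's; it moves down with the key.
- square_key_2 (a joint): How far the square key, 18 x 18, the middle one, of the balance that carries the bottle, is pressed down: 0 m up, 0.006 m at its stop. Sprung: about 0.3 N to start, 6.3 N at the stop, 1 N more for each mm; comes up by itself.
- bar_key_2_top (a point): Centre of the top face of the long bar key, 42 (balance y) x 16 (balance x), the rightmost, of the balance that carries the bottle; 43 mm above the table when up, axes as the balance's; it moves down with the key.
- bar_key_2 (a joint): How far the long bar key, 42 (balance y) x 16 (balance x), the rightmost, of the balance that carries the bottle, is pressed down: 0 m up, 0.006 m at its stop. Sprung: about 0.3 N to start, 6.3 N at the stop, 1 N more for each mm; comes up by itself.
- beaker: Empty beaker, 56 diameter, 69 high, loose, standing on the pan of balance_1. Origin at the centre of its underside, z up.
- bottle: Brown bottle with screw cap, 44 diameter, 85 high, loose, standing on the pan of balance_2. Origin at the centre of its underside, z up.
- dropper: Small white bottle with screw cap, 30 diameter, 62 high, loose on the table between the balances; origin at the centre of its underside.
- petri: Clear petri dish, 92 diameter, 15 high, loose on the table; origin at the centre of its underside.
- pen: Marker pen lying on the table, loose, 137 long, 13 thick; origin under its middle.
- tube: Small capped tube lying on the table, loose, 45 long, 12 thick; origin under its middle.
Not all that is in view belongs to the job. Leave any green look-alike of the dropper alone.

How it is judged:
By the outcome, as a careful person would: the job done as asked, in the order asked, and still so for the second after the job is handed in, with the robot touching nothing.
It also fails if it takes over 40 s, if anything falls off the work surface, if the arm or the gripper's body presses on something with over 40 N, if the wrist force passes 120 N, or if a joint passes its speed limit or range.

ROBOT

A 6-joint arm with a two-finger parallel gripper is mounted at the origin on a cart in front of the work surface, level with it; the furniture and walls round the work are solid. World frame = base frame: x ahead of the robot, y to its left, z up, the work surface at z = 0. Lengths are in m, angles in degrees, forces in N, time in s.
With the tool pointing down it reaches from about 0.25 to 0.725 m from the base axis. Payload 9.7 kg.
Tool frame: the origin (TCP) lies between the finger pads; the fingertips stand 19 mm ahead of it and the grasp point (between the pads) is the TCP; x points along the fingers, y is the direction in which the jaws open and shut, and the axes are right-handed (so a half turn about x gives the same grasp; the last joint's range is limited). The gripper opens to 85 mm and grips with 20 to 120 N. Pads are 22 mm wide; open, the fingers measure 114 mm over their backs; the gripper's body (76 mm by 85 mm) begins 54 mm behind the grasp point. The pads swing forward as they close: fully open they stand 13 mm farther back than shut.
Start: joints at [-76.375, 4.979, 10.078, 95.1, 0, 90], TCP at [0.13, -0.535, 0.25] pointing down, gripper open.
Joint ranges: [-179.16, 179.16], [-48.56, 103.87], [-65.8, 70.77], [-126.05, 130.52], [-82.76, 87.17], [-180, 180]. Speed limits (degrees/s): [127.2, 127.2, 147.25, 180, 180, 180].

INTERFACE

Orientations are given as [roll, pitch, yaw] about the fixed x, y, z axes, in that order (R = Rz(yaw) Ry(pitch) Rx(roll)).
In Python, from workcell import bot gives the robot as it stands. The module is installed in compiled form; this text tells all that it offers.
- The arm moves only by the shell command python3 -m handwheel 'ROWS' [FORCE]. ROWS is JSON, a list of rows, each a list of 7 numbers: the turn, a rotation vector about the tool's x, y, z in degrees, then the shift along the tool's x, y, z in m, then the closure, from -1 (fully open) to 1 (shut), so that 0 is half open. In form: [[ax, ay, az, dx, dy, dz, fingers], ...]. A call has 1 to 20 rows; each row is the pose to reach, as a shift and turn from the pose commanded when the call began, along the tool's axes at that moment; what a row does not reach only later rows make up. A row lasts 1/8 s, in which the tool goes at most 62.5 mm and 10.7 degrees, less where a joint would pass 70% of its speed; a pose out of reach is approached as far as the arm can. A call with a gripper value outside its range is refused whole. The fingers move at their own pace and stop on an object; FORCE is the grip in N (left out, the last holds). Time passes only in rows, so rows that repeat a pose let the fingers close. It gives the time, the measured TCP pose, the force and the opening at its end, in the units of the state.
- bot.get_obs(): the state, without advancing time (a new reading comes with each control period).
- bot.camera(name): name is "side" or "top"; returns a dict with "frame" (384x512x3 uint8, red, green, blue), "fx", "fy", "cx", "cy" (pixels), "k1" (the pictures are not rectified: a ray, as slopes to the right and down, at radius r is drawn at 1 + k1 r^2 times it, then the intrinsics apply), "R" (3x3) and "t" (3): a world point X has camera coordinates R X + t. Camera axes: x right, y down, z forward; pixel columns grow to the right and rows downward; lengths in m; the calibration is good to about 2 mm. A picture is of the moment at which its call begins. There is no depth.
- bot.job_done(): hands the job in, once; it reports no verdict.
Trained networks look in a picture, given as the dict that the camera call returned (one of the last four; its "shot" number tells which), for a name from the list of things; names that differ only in an ending like _2 or _b are one class to them, and where a whole thing is asked for, a point or a joint stands for the part that bears it (a point fixed in the world has none). Each returns a list of dicts, best first, with "conf" (0 to 1); they miss things now and then, are a little off and sometimes report something else, mostly with a low value. They report only what shows in the picture. A call takes as long as a camera call. They do not tell look-alikes from the thing itself.
- bot.look_for(name, picture): "bbox" ([left, top, width, height] as shares, 0 to 1, of the picture: columns of its width, rows of its height, round what is visible of it).
- bot.tip_of(name, picture): "centre" ([column, row] as shares, 0 to 1, of the picture: columns of its width, rows of its height: a listed point, or the origin of a listed thing).
The state is a dict: "time": time; "q": joint angles; "qd": joint speeds; "joint_efforts": joint torques, N m; "ee_pos": TCP position; "tcp_rot": TCP orientation; "wrist_force": force on the tool from outside, world axes, zero at the start; "torque": the same for the moment, N m; "opening": finger opening in m.
Only numpy, scipy, OpenCV 4.12 (cv2) and the standard library are available. Lean on these libraries where they do the work, as an engineer would, in place of code of your own. Each camera call takes 0.05 s, during which the arm holds its last target.

## Working session

There is one attempt and no reset: what is moved stays moved. The work goes in short steps, Python scripts to look and compute and a shell command to move; the robot and the scene stay as the last step left them, time stands still between calls to the robot, and variables do not carry over. Pictures are saved under pics/ and viewed, and the job is handed in when it is done.

```bash
mkdir -p pics
cat > h.py <<'E'
import numpy as np, cv2
from workcell import bot
def save(p,n,box=None,s=1):
    f=p["frame"][:,:,::-1]
    if box: f=f[box[1]:box[3],box[0]:box[2]]
    cv2.imwrite("pics/"+n,cv2.resize(f,None,fx=s,fy=s,interpolation=cv2.INTER_CUBIC))
def K(p): return np.array([[p["fx"],0,p["cx"]],[0,p["fy"],p["cy"]],[0,0,1.]])
def proj(p,X):
    c=np.array(p["R"])@np.array(X,float).reshape(-1,3).T+np.array(p["t"]).reshape(3,1)
    u=c[:2]/c[2]; r2=(u**2).sum(0); u=u*(1+p["k1"]*r2)
    return np.stack([u[0]*p["fx"]+p["cx"],u[1]*p["fy"]+p["cy"]],1)
def atz(p,uv,z):
    d=np.array([p["k1"],0,0,0,0.])
    n=cv2.undistortPoints(np.array([[uv]],float),K(p),d)[0,0]
    R=np.array(p["R"]);t=np.array(p["t"]).ravel()
    o=-R.T@t; v=R.T@np.array([n[0],n[1],1]); return o+v*(z-o[2])/v[2]
E
python3 - <<'E'
from h import *
for c in("top","side"):
    p=bot.camera(c); save(p,c+"1.png",None,1.5)
    print(c,p["shot"],"cam at",-np.array(p["R"]).T@np.array(p["t"]).ravel())
    for n,z in (("round_key_1_top",.043),("square_key_1_top",.043),("bar_key_1_top",.043),("beaker",.045),("bottle",.045),("balance_1",0),("dropper",0)):
        for d in bot.tip_of(n,p)[:3]:
            uv=np.array(d["centre"])*[512,384]; print(n,round(d["conf"],2),uv.round(1),atz(p,uv,z).round(4))
o=bot.get_obs(); print(o)
E
```

```text
top 1 cam at [0.3965847  0.01043041 1.20601675]
round_key_1_top 0.68 [263.  212.2] [0.4575 0.0044 0.043 ]
round_key_1_top 0.62 [306. 205.] [ 0.4762 -0.1278  0.043 ]
round_key_1_top 0.61 [329.1 167.6] [ 0.5902 -0.2032  0.043 ]
square_key_1_top 0.61 [197.9 149.2] [0.6583 0.2018 0.043 ]
square_key_1_top 0.49 [325.  210.4] [ 0.4583 -0.1852  0.043 ]
square_key_1_top 0.15 [204.7 168.1] [0.5983 0.1813 0.043 ]
bar_key_1_top 0.48 [337.9 210.6] [ 0.4567 -0.2245  0.043 ]
beaker 0.59 [326.7 172.3] [ 0.5754 -0.1948  0.045 ]
beaker 0.47 [191.9 189.8] [0.5315 0.221  0.045 ]
beaker 0.45 [309. 206.] [ 0.4728 -0.1365  0.045 ]
bottle 0.66 [198.2 150.2] [0.6547 0.2005 0.045 ]
balance_1 0.96 [328.5 184.7] [ 0.5423 -0.2068  0.    ]
balance_1 0.75 [203.4 169.3] [0.602  0.1917 0.    ]
dropper 0.63 [263.  235.1] [0.3876 0.0061 0.    ]
dropper 0.45 [265.9 212.2] [ 0.4595 -0.0049  0.    ]
side 2 cam at [ 0.3950241  -0.68843324  0.56762752]
round_key_1_top 0.63 [258.4 238.2] [ 0.4703 -0.1416  0.043 ]
square_key_1_top 0.68 [261.9 154.7] [0.5219 0.1827 0.043 ]
square_key_1_top 0.65 [255.1 251.1] [ 0.4592 -0.1767 
[... 371 characters left out ...]
    ]
dropper 0.52 [220.6 212.2] [0.3988 0.0023 0.    ]
{'time': 0.8, 'q': array([-7.63746857e+01,  4.97670382e+00,  1.00784783e+01,  9.50996130e+01,
       -4.37276873e-04,  9.00009113e+01]), 'qd': array([ 0.08450076, -0.08378786, -0.0815218 , -0.03019746, -0.00670432,
       -0.00588255]), 'joint_efforts': array([ 4.39633615e-03, -5.20047069e+01,  4.64845419e+01,  1.12870937e-03,
        7.57086195e-05, -1.24697181e-06]), 'ee_pos': array([ 0.12956093, -0.53451593,  0.25030759]), 'tcp_rot': array([ 78.56420678,  89.99779471, -87.81139019]), 'wrist_force': array([ 0.62806128, -0.2285612 ,  1.31832323]), 'torque': array([-0.04312737, -0.04289996,  0.02314048]), 'opening': 0.08526458008038568}
```

View pics/top1.png

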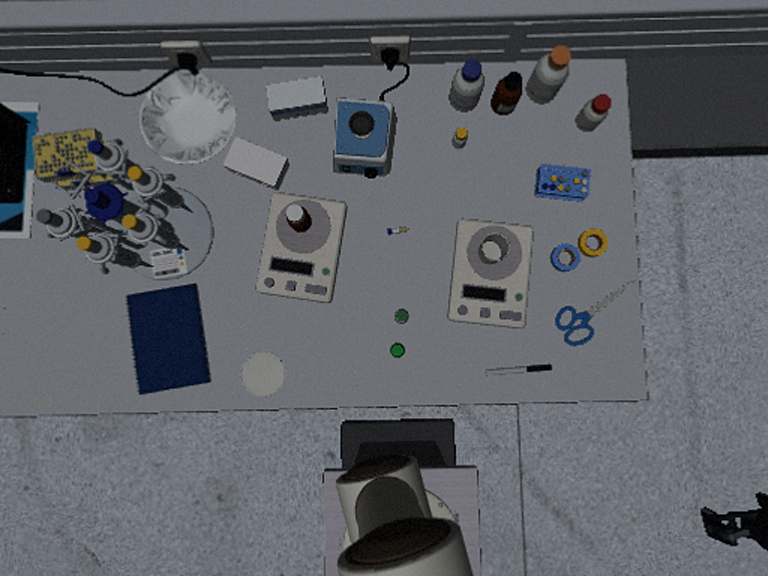

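View pics/side1.png

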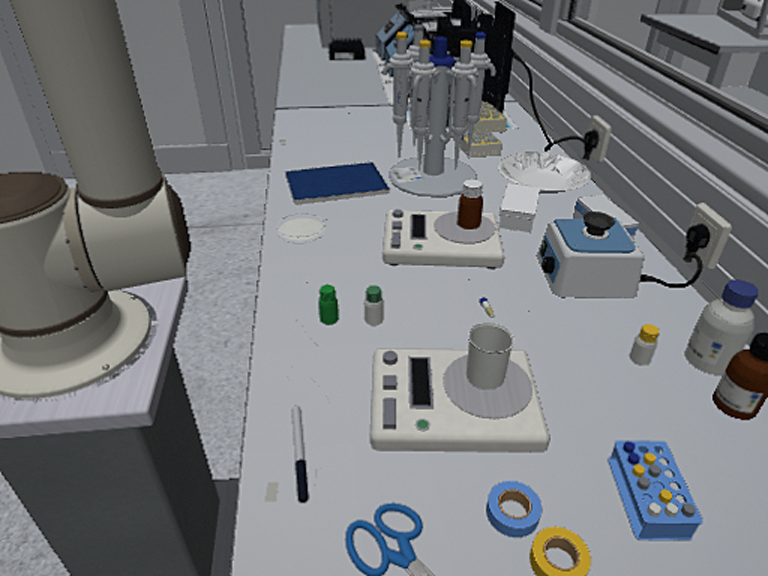

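Run:
```python
from h import *
p=bot.camera("top"); save(p,"topc.png",(290,140,370,230),6)
q=bot.camera("side"); save(q,"sidec.png",(220,200,370,310),5)
# square/bar key fit later
```

```text
(no output)
```

View crops.

The top picture (768 px wide) shows two balances. The one at about (490,272) carries the grey empty beaker, and the one at (302,247) carries the brown bottle. The side picture agrees, with the beaker balance nearer at (460,400). Next I check the key crops.

View pics/topc.png

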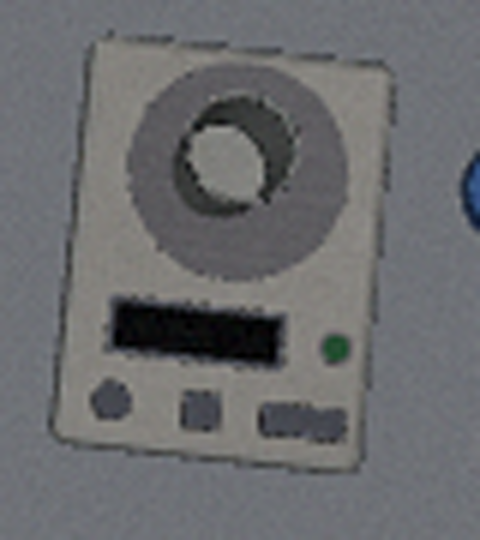

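View pics/sidec.png

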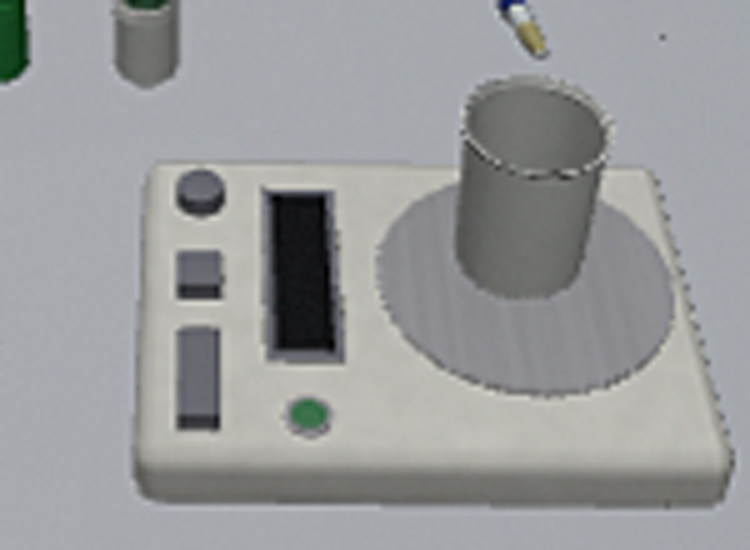

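Crops: the beaker balance has its round key at the left (top px 308.5,206.7), square in the middle (323.4,208.4) and bar at the right (340.4,210.2). The green dot beside the display is not a listed key. Possible confusions are the bottle balance's keys (top px about 180,189 to 210,193), the square key, and the green dot at (346,198). The round and bar keys of the beaker balance are the ones I want. Now I fit the balance pose.

Run:
```python
from h import *
from scipy.optimize import least_squares
p=bot.camera("top"); q=bot.camera("side")
L=np.array([[-.085,.052,.043],[-.085,.006,.043],[-.085,-.046,.043],[.04,0,.045]])
U=np.array([[308.5,206.7],[323.4,208.4],[340.4,210.2],[329.7,168.7]])
V=np.array([[260,237],[260,253.4],[259.8,274.2],[325.4,258]])
def W(s):
    c,n=np.cos(s[2]),np.sin(s[2]); return np.c_[s[0]+c*L[:,0]-n*L[:,1],s[1]+n*L[:,0]+c*L[:,1],L[:,2]]
f={}
for nm,cs in (("top",[(p,U)]),("side",[(q,V)]),("both",[(p,U),(q,V)])):
    r=least_squares(lambda s:np.concatenate([(proj(k,W(s))-u).ravel() for k,u in cs]),[.54,-.2,0])
    print(nm,r.x[:2].round(4),np.degrees(r.x[2]).round(2),r.fun.round(1)); print(W(r.x).round(4))
```

```text
top [ 0.5477 -0.1987] -8.16 [-0.  -0.   0.1  0.   0.   0.2 -0.1 -0.3]
[[ 0.4709 -0.1351  0.043 ]
 [ 0.4644 -0.1806  0.043 ]
 [ 0.457  -0.2321  0.043 ]
 [ 0.5872 -0.2043  0.045 ]]
side [ 0.5508 -0.2046] -9.41 [ 0.8  0.2  0.   0.3 -0.7  0.2 -0.  -0.8]
[[ 0.4754 -0.1394  0.043 ]
 [ 0.4679 -0.1848  0.043 ]
 [ 0.4594 -0.2361  0.043 ]
 [ 0.5902 -0.2111  0.045 ]]
both [ 0.5501 -0.2023] -8.97 [ 0.8 -1.1  0.8 -0.8  0.8 -0.4  1.3 -1.   0.1 -0.3 -0.5 -0.3 -1.1 -0.4
 -0.7 -1.7]
[[ 0.4742 -0.1377  0.043 ]
 [ 0.467  -0.1831  0.043 ]
 [ 0.4589 -0.2345  0.043 ]
 [ 0.5896 -0.2085  0.045 ]]
```

```bash
cat > go.py <<'E'
import sys
from h import *
from scipy.spatial.transform import Rotation as Ro
o=bot.get_obs(); R=Ro.from_euler("xyz",o["tcp_rot"],degrees=True).as_matrix()
print("t",o["time"].__round__(2),"pos",o["ee_pos"].round(4),"F",o["wrist_force"].round(2),"open",round(o["opening"],4))
print(R.round(3))
T=np.array([float(a) for a in sys.argv[1:4]]); print("shift",(R.T@(T-o["ee_pos"])).round(4))
E
python3 go.py 0.4725 -0.1365 0.25
```

```text
t 1.0 pos [ 0.1296 -0.5345  0.2503] F [-0.22  0.29 -0.77] open 0.0856
[[ 0.     0.236 -0.972]
 [-0.    -0.972 -0.236]
 [-1.     0.    -0.   ]]
shift [ 3.000e-04 -3.061e-01 -4.270e-01]
```

```bash
python3 -m handwheel '[[0,0,0,0,-0.03,-0.042,1],[8,0,0,0,-0.06,-0.085,1],[16,0,0,0,-0.09,-0.128,1],[22.5,0,0,0.02,-0.12,-0.17,1],[22.5,0,0,0.04,-0.15,-0.213,1],[22.5,0,0,0.06,-0.18,-0.256,1],[22.5,0,0,0.08,-0.21,-0.299,1],[22.5,0,0,0.10,-0.24,-0.342,1],[22.5,0,0,0.12,-0.27,-0.385,1],[22.5,0,0,0.14,-0.306,-0.427,1],[22.5,0,0,0.14,-0.306,-0.427,1],[22.5,0,0,0.14,-0.306,-0.427,1],[22.5,0,0,0.14,-0.306,-0.427,1]]' 20
python3 go.py 0.4725 -0.1365 0.064
python3 - <<'E'
from h import *
p=bot.camera("top"); save(p,"top2.png",(270,120,390,240),5)
q=bot.camera("side"); save(q,"side2.png",(200,150,370,300),4)
E
```

```text
time: 2.62
ee_pos: [0.4723, -0.1375, 0.111]
tcp_rot: [162.5, 89.9, -26.5]
wrist_force: [-1.0, -0.4, 0.1]
opening: 0.0002
t 2.62 pos [ 0.4723 -0.1375  0.111 ] F [-0.99 -0.38  0.15] open 0.0002
[[ 0.001 -0.156 -0.988]
 [-0.    -0.988  0.156]
 [-1.     0.    -0.001]]
shift [ 0.047  -0.0011 -0.    ]
```

View pics/side2.png

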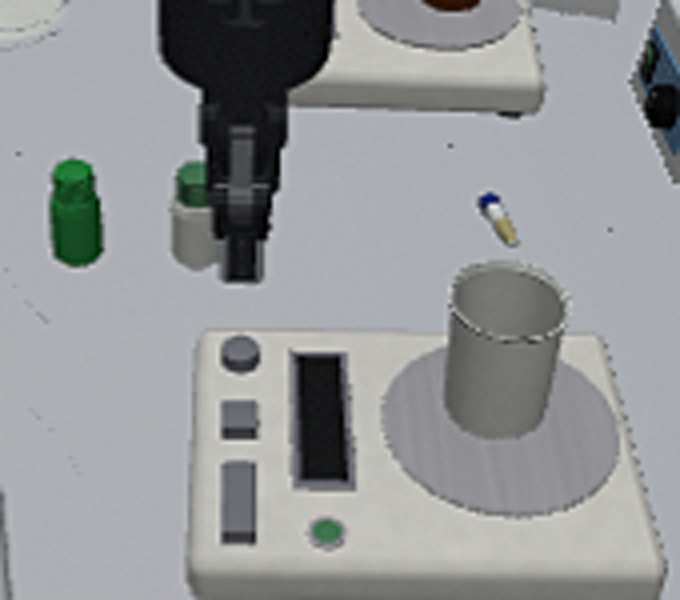

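View pics/top2.png

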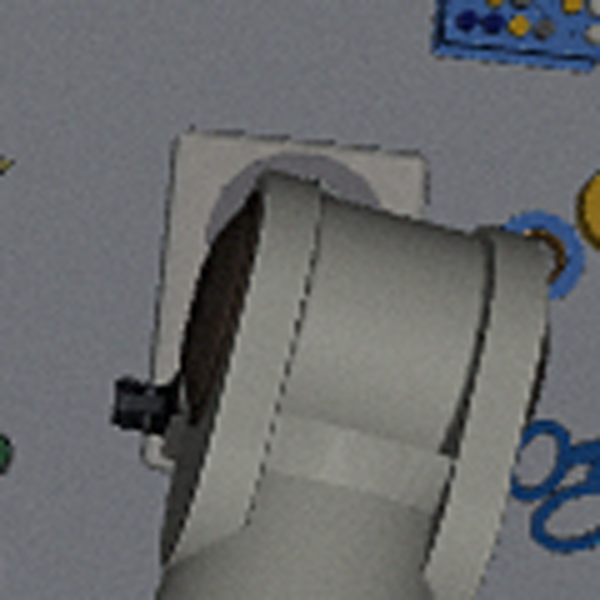

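The side view shows the shut fingers above the round key. The tips end at crop (242,280), which is px (260.5,220), and the round key is at crop (240,352). I compare this with the projection, then go down.

```bash
python3 - <<'E'
from h import *
q=bot.camera("side")
print(proj(q,[[.4723,-.1375,.092],[.4723,-.1375,.043],[.4723,-.1365,.037]]))
E
python3 -m handwheel '[[0,0,0,0.015,-0.001,0,1],[0,0,0,0.03,-0.001,0,1],[0,0,0,0.04,-0.001,0,1],[0,0,0,0.044,-0.001,0,1],[0,0,0,0.044,-0.001,0,1],[0,0,0,0.044,-0.001,0,1]]'
python3 go.py 0.4725 -0.1365 0.062
```

```text
[[259.35160309 218.37224456]
 [259.11253053 236.73420158]
 [259.02095821 238.54759648]]
time: 3.52
ee_pos: [0.4729, -0.1356, 0.0667]
tcp_rot: [171.1, 90.0, -17.8]
wrist_force: [0.6, 0.0, 0.3]
opening: 0.0002
t 3.52 pos [ 0.4729 -0.1356  0.0667] F [0.6  0.   0.31] open 0.0002
[[ 0.001 -0.154 -0.988]
 [-0.    -0.988  0.154]
 [-1.     0.    -0.001]]
shift [0.0047 0.0009 0.0003]
```

```bash
python3 -m handwheel '[[0,0,0,0.002,0.001,0,1],[0,0,0,0.004,0.001,0,1],[0,0,0,0.006,0.001,0,1],[0,0,0,0.006,0.001,0,1]]'
python3 -m handwheel '[[0,0,0,0.001,0,0,1],[0,0,0,0.002,0,0,1],[0,0,0,0.002,0,0,1]]'
```

```text
time: 4.03
ee_pos: [0.4725, -0.1366, 0.0603]
tcp_rot: [159.3, 90.0, -29.6]
wrist_force: [0.0, -0.8, 1.3]
opening: 0.0001
time: 4.4
ee_pos: [0.4726, -0.1366, 0.0584]
tcp_rot: [158.7, 90.0, -30.1]
wrist_force: [-0.2, -1.5, 3.3]
opening: -0.0001
```

```bash
python3 -m handwheel '[[0,0,0,0.001,0,0,1],[0,0,0,0.002,0,0,1],[0,0,0,0.002,0,0,1],[0,0,0,0.002,0,0,1]]'
python3 - <<'E'
from h import *
q=bot.camera("side"); save(q,"side3.png",(230,190,330,290),6)
E
```

```text
time: 4.9
ee_pos: [0.4726, -0.1366, 0.0565]
tcp_rot: [164.3, 90.0, -24.6]
wrist_force: [-0.7, -0.7, 5.5]
opening: 0.0004
```

View pics/side3.png

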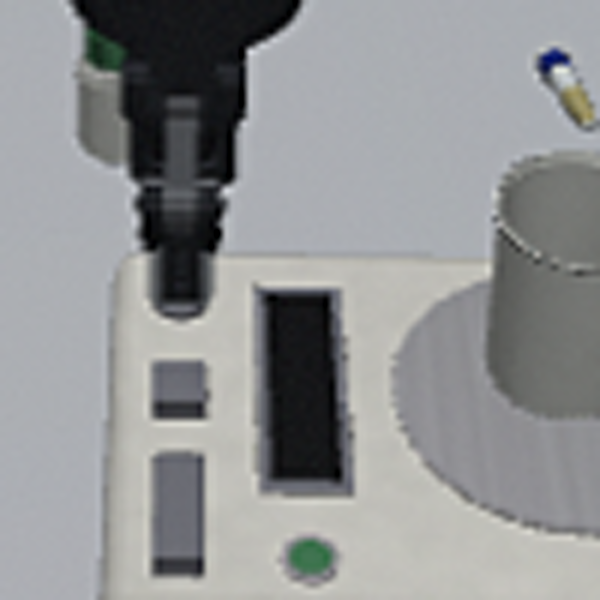

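The round key is well in at about 5.3 mm and 5.5 N, with the square and bar keys untouched. I lift off and move over the bar.

```bash
python3 -m handwheel '[[0,0,0,-0.008,0,0,1],[0,0,0,-0.025,0,0,1],[0,0,0,-0.04,0,0,1],[0,0,0,-0.04,0.04,0,1],[0,0,0,-0.04,0.08,0,1],[0,0,0,-0.04,0.098,0,1],[0,0,0,-0.04,0.098,0,1],[0,0,0,-0.04,0.098,0,1]]'
python3 go.py 0.458 -0.2335 0.066
python3 - <<'E'
from h import *
q=bot.camera("side"); save(q,"side4.png",(220,190,320,290),6)
E
```

```text
time: 5.95
ee_pos: [0.4574, -0.2327, 0.0964]
tcp_rot: [-71.0, 90.0, 100.2]
wrist_force: [0.2, -0.2, 0.4]
opening: -0.0
t 5.95 pos [ 0.4574 -0.2327  0.0964] F [ 0.24 -0.22  0.4 ] open -0.0
[[-0.    -0.154 -0.988]
 [ 0.    -0.988  0.154]
 [-1.    -0.     0.   ]]
shift [ 0.0304  0.0007 -0.0007]
```

View pics/side4.png

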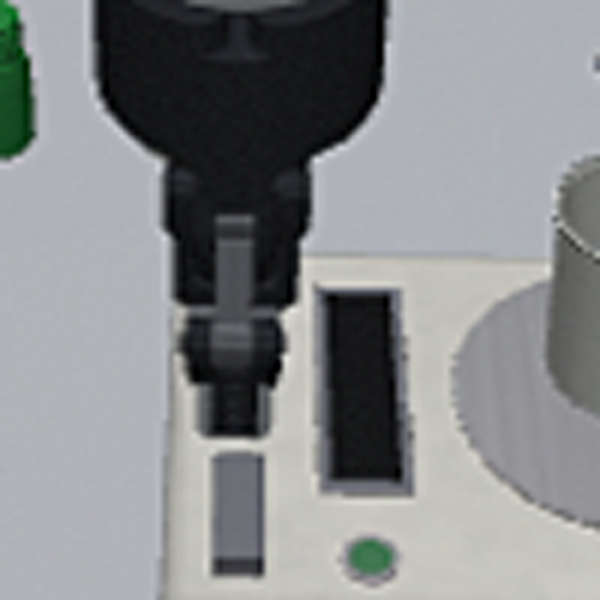

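The tip at crop (236,430) is in line with the bar at (238,510). I go down on it.

```bash
python3 -m handwheel '[[0,0,0,0.015,0,0,1],[0,0,0,0.028,0,0,1],[0,0,0,0.032,0,0,1],[0,0,0,0.034,0,0,1],[0,0,0,0.036,0,0,1],[0,0,0,0.036,0,0,1]]'
python3 -m handwheel '[[0,0,0,0.001,0,0,1],[0,0,0,0.002,0,0,1],[0,0,0,0.002,0,0,1]]'
```

```text
time: 6.75
ee_pos: [0.4575, -0.2334, 0.0606]
tcp_rot: [177.3, 90.0, -11.6]
wrist_force: [-1.6, 0.7, 2.2]
opening: 0.0001
time: 7.12
ee_pos: [0.4575, -0.2335, 0.0585]
tcp_rot: [164.0, 90.0, -24.9]
wrist_force: [0.1, 1.3, 3.2]
opening: 0.0
```

```bash
python3 -m handwheel '[[0,0,0,0.001,0,0,1],[0,0,0,0.002,0,0,1],[0,0,0,0.002,0,0,1],[0,0,0,0.002,0,0,1]]'
python3 - <<'E'
from h import *
q=bot.camera("side"); save(q,"side5.png",(220,190,320,290),6)
E
```

```text
time: 7.62
ee_pos: [0.4575, -0.2335, 0.0565]
tcp_rot: [166.2, 90.0, -22.6]
wrist_force: [-0.7, 0.8, 4.9]
opening: -0.0002
```

View pics/side5.png

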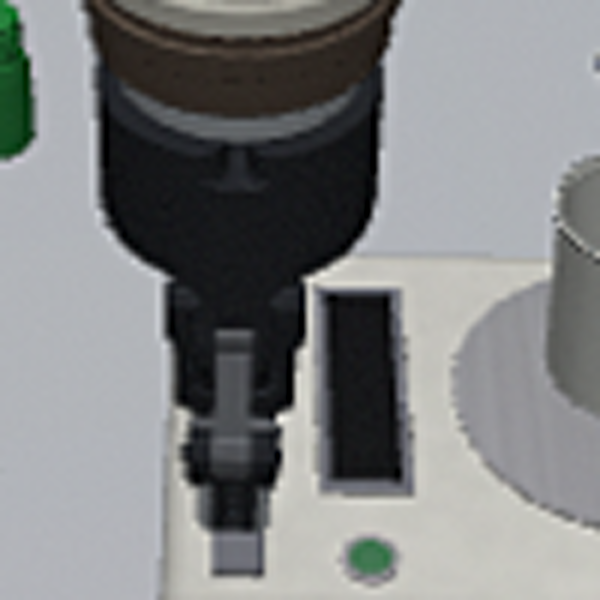

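The bar is well in: its front face is hidden and the reading is about 5 N. I withdraw.

```bash
python3 -m handwheel '[[0,0,0,-0.008,0,0,1],[0,0,0,-0.03,0,0,1],[0,0,0,-0.07,0,0,1],[0,0,0,-0.11,0,0,1],[0,0,0,-0.15,0.03,0,1],[0,0,0,-0.19,0.07,0.03,1],[0,0,0,-0.19,0.11,0.06,1],[0,0,0,-0.19,0.15,0.09,1],[0,0,0,-0.19,0.18,0.12,1],[0,0,0,-0.19,0.2,0.12,1],[0,0,0,-0.19,0.2,0.12,1]]'
python3 - <<'E'
from h import *
q=bot.camera("side"); save(q,"side6.png",None,1.5); save(q,"side6c.png",(220,200,370,310),5)
p=bot.camera("top"); save(p,"top6.png",None,1.5)
E
```

```text
time: 9.05
ee_pos: [0.3079, -0.4133, 0.2459]
tcp_rot: [-52.7, 90.0, 118.3]
wrist_force: [-0.5, 0.5, -0.1]
opening: 0.0001
```

View pics/side6.png

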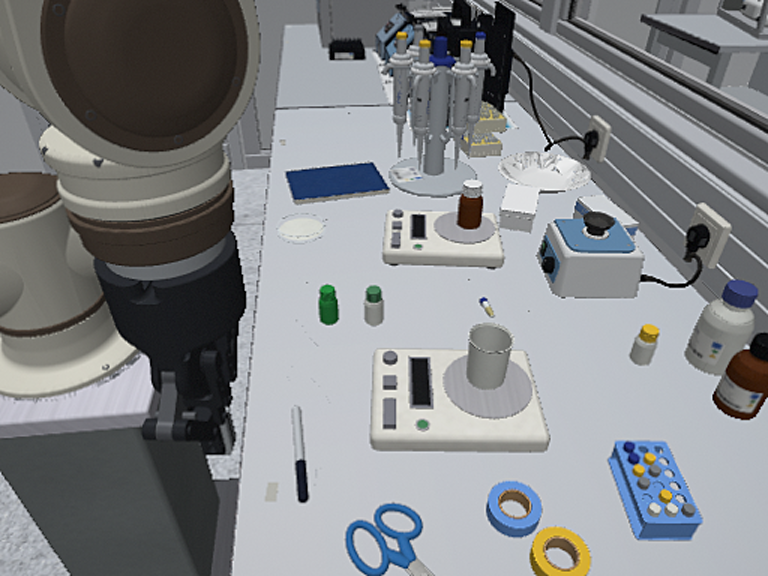

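View pics/top6.png

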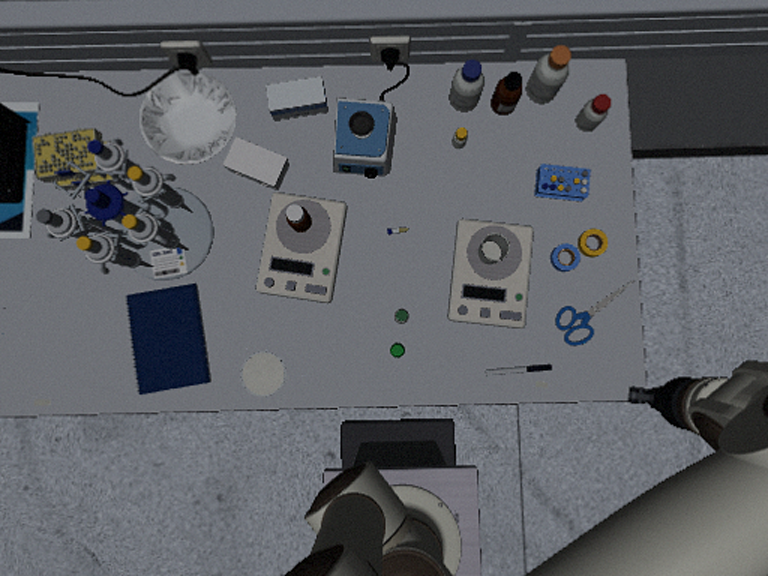

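View pics/side6c.png

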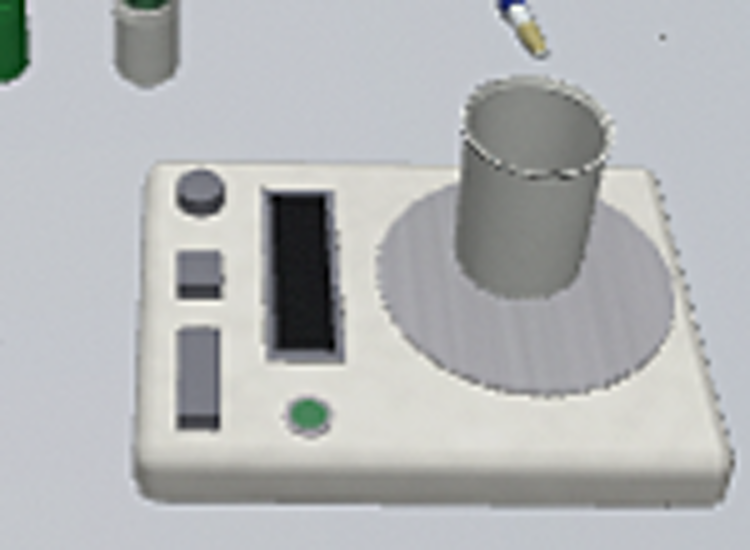

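All keys are up again (round 200,185; square 200,267; bar 199,371 in the crop), the beaker and the rest are unmoved, and the arm is clear.

```bash
python3 -c "
from workcell import bot
print(bot.job_done())"
```

```text
the job is handed in; nothing more can be done
None
```

I pressed the round key and then the bar key of the beaker's balance, let each come up, and handed the job in at about 9 s. I used the shut fingertips and then withdrew clear of the work surface.

- **Depth and force:** I estimate both keys went in about 5.3 mm of their 6 mm travel, worked out from where contact began. The wrist force read 5.5 N on the round key and 4.9 N on the bar.
- **Final pictures:** From the side, all three keys of that balance are up. From the side and from above, the beaker, bottle and loose items look unmoved. The square key and the other balance's keys were not touched.
- **Disagreements:** The top and side camera fits of the balance pose differed by about 3 to 6 mm, so I aimed between them. The trained networks gave several wrong key positions, so I located the keys by eye in the crops. The display looks black in every picture, so it does not show whether the balance woke.

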